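Weigh the enamelled vase and lift it clear of the balance

ROBOT

A 6-joint arm with a two-finger parallel gripper is mounted at the origin on the work surface. World frame = base frame: x ahead of the robot, y to its left, z up, the work surface at z = 0. Lengths are in m, angles in rad, forces in N, time in s.
With the tool pointing down it reaches from about 0.35 to 0.875 m from the base axis. Payload 4.2 kg.
Tool frame: the origin (TCP) lies between the finger pads, 19 mm behind the fingertips; this is the grasp point; z points along the fingers, y is the line along which they close (so a half turn about z gives the same grasp; the last joint's range is limited). The gripper opens to 85 mm and grips with 20 to 120 N. Pads are 22 mm wide; open, the fingers measure 114 mm over their backs; the gripper's body (76 mm by 85 mm) begins 54 mm behind the grasp point. The pads swing forward as they close: fully open they stand 13 mm farther back than shut.
Start: joints at [-0.954, 0.385, 0.008, 0, -1.194, -0.259], TCP at [0.219, -0.585, 0.25] pointing down, gripper open.
Joint ranges: [-3.14, 3.14], [-1.21, 2.06], [-1.07, 1.41], [-3.16, 2.05], [-2.99, -0.16], [-3.1, 3.1]. Speed limits (rad/s): [2.79, 2.79, 3.14, 3.14, 3.14, 3.14].

INTERFACE

Orientations are given as a unit quaternion [w, x, y, z].
In Python, from bench import env gives the robot as it stands.
- The arm moves only by the tool jog_arm, called after "Request:" as name(argument=value, ...), one argument or row to a line, values as JSON. Schema: {"type":"object","properties":{"rows":{"type":"object","properties":{"x":{"type":"array","items":{"type":"number"},"minItems":1,"maxItems":10},"y":{"type":"array","items":{"type":"number"},"minItems":1,"maxItems":10},"z":{"type":"array","items":{"type":"number"},"minItems":1,"maxItems":10},"rz":{"type":"array","items":{"type":"number"},"minItems":1,"maxItems":10},"aperture":{"type":"array","items":{"type":"number"},"minItems":1,"maxItems":10}},"additionalProperties":false,"required":["x","y","z","rz","aperture"]},"clamp_n":{"type":"number"},"only":{"type":"string"},"quiet":{"type":"boolean"},"lines":{"type":"string"}},"required":["rows"],"additionalProperties":false}. rows is an object with one list for each field, all of the same length, 1 to 10, a row being the entries at one place: x, y, z (the shift in m), rz (a turn about the tool's z in rad), aperture (the opening from 0.0 (shut) to 1.0 (fully open)); each row is the pose to reach, as a shift and turn from the pose commanded when the call began, along the tool's axes at that moment; what a row does not reach only later rows make up. A row lasts 1/12 s, in which the tool goes at most 0.0417 m and 0.125 rad, less where a joint would pass 70% of its speed; a pose out of reach is approached as far as the arm can. The fingers move at their own pace and stop on an object; clamp_n is the grip in N (left out, the last holds). Time passes only in rows, so rows that do not move let the fingers close. The tool returns the time, the measured TCP pose, the force, the opening and the grip force at its end. only (a regular expression) keeps the lines of the reply that match it, lines (a string "A,B") keeps lines A to B, and quiet returns only ok. Input that does not fit is refused with a message, and nothing moves.
- env.state(): the state, without advancing time (a new reading comes with each control period).
- env.snapshot(name): name is "scene" or "top" or "wrist"; returns the picture (384x512x3 uint8, red, green, blue); there is no depth.
- env.get_calibration(name): a dict with "intrinsics" (3x3 intrinsics, pixels), "view" (4x4, takes a point from world to camera coordinates). Camera axes: x right, y down, z forward; pixel columns grow to the right and rows downward; lengths in m; the calibration is good to about 2 mm. A picture is of the moment at which its call begins: read the wrist's pose just before it. get_calibration takes no time and is no camera call; for the wrist camera it gives the pose at the moment of the call.
- env.hand_in(): hands the job in; it is judged then, once.
The state is a dict: "time": time; "qpos": joint angles; "qd": joint speeds; "tau": joint torques, N m; "tcp_pos": TCP position; "tool_rot": TCP orientation; "force": force on the tool from outside, world axes, zero at the start; "ft_torque": the same for the moment, N m; "finger_gap": opening from 0.0 (shut) to 1.0 (fully open); "grasp_force": force on a finger pad.
Only numpy, scipy, OpenCV 4.12 (cv2) and the standard library are available. Lean on these libraries where they do the work, as an engineer would, in place of code of your own. Each camera call takes 0.05 s, during which the arm holds its last target. There are 200 camera calls.

TASK

Weigh the tall copper vase with the slim neck: stand it gently in the middle of the balance's pan, let go of it and leave it there for a second or two until the pan has settled. Then take hold of it again, lift it until its foot is about 8 cm above the pan so that the pan comes back to zero, and finish while holding it there, upright and still over the pan. Do not tip the vase over, and leave the other things on the bench where they are.

Things in the scene. Friction and masses are not known exactly. Their poses are not given: they have to be found in the camera images.
- vase: the tall copper vase with thin brass bands, 142 mm high: foot 54 mm across, belly 82 mm across at 50 mm up, shoulder narrowing to a straight round neck 32 mm across from 96 to 136 mm up, slightly flared rim 37 mm across from 139 mm to the closed top at 142 mm. 300 to 500 g. Origin: centre of the underside of its foot, z up along its axis. It stands upright on the bench
- vase_neck (a point): point on the vase's axis 124 mm above its foot, in the upper half of the straight neck: the height to grip with the TCP (much lower, and the gripper would press on the rim)
- balance: spring balance, fixed to the bench: grey square base 140 x 140 mm, 52 mm high, with a round steel pan on a short stem above it. Origin: centre of the base's underside, on the bench; the pan's axis passes through it vertically. x points away from the scale strip on the base's front
- pan_top (a point): centre of the upper face of the balance's flat, rimless steel pan (120 mm across, 6 mm thick); 85 mm above the bench when empty, and it sinks with the pan
- pan (a joint): how far the pan has sunk, in m: 0 when empty (top stop), up to 0.018 (bottom stop). Spring 400 N/m; the first 0.5 N do not move it; the vase alone sinks it about 6 to 11 mm and it settles within about half a second
- squat_vase: bystander: squat copper vase 90 mm high, belly 100 mm across, wide short neck; origin: centre of its underside. Not the one to weigh
- bowl: bystander: white ceramic bowl 104 mm across, 50 mm high; origin: centre of its underside
- cup: bystander: terracotta cup 76 mm across, 62 mm high; origin: centre of its underside
- jar: bystander: pale jar with steel lid, 68 mm across, 85 mm high; origin: centre of its underside
- spatula: bystander: spatula 170 mm long lying along its x axis; origin at its middle, on the bench
- brush: bystander: brush 180 mm long lying along its x axis; origin at its middle, on the bench
- dish: bystander: white dish 120 mm across, 18 mm high; origin: centre of its underside

How it is judged:
By the outcome, as a careful person would: the job done as asked, in the order asked, and still so for the second after the job is handed in, while the arm keeps its last pose, push and grip.
It also fails if it takes over 58 s, if anything falls off the work surface, if the arm or the gripper's body presses on something with over 40 N, if the wrist force passes 120 N, or if a joint passes its speed limit or range.

## Working session

There is one attempt and no reset: what is moved stays moved. The work goes in short steps, Python scripts to look and compute and a tool call to move; the robot and the scene stay as the last step left them, time stands still between calls to the robot, and variables do not carry over. Pictures are saved under pics/ and viewed, at most 10 in all, crops included, and the job is handed in when it is done.

```bash
mkdir -p pics; ls; python3 - <<'E'
from bench import env
import cv2,numpy as np
np.set_printoptions(precision=4,suppress=True)
for n in ("scene","top"):
    im=env.snapshot(n); cv2.imwrite(f"pics/{n}0.png",im[:,:,::-1])
    c=env.get_calibration(n); print(n,c["intrinsics"],c["view"])
s=env.state(); print(s)
E
```

```text
bench.py
pics
scene [[392.0968   0.     250.6952]
 [  0.     392.0968 190.6224]
 [  0.       0.       1.    ]] [[-0.4849  0.8745 -0.0112  0.2836]
 [ 0.6302  0.3405 -0.6978 -0.2996]
 [-0.6064 -0.3454 -0.7162  1.6771]
 [ 0.      0.      0.      1.    ]]
top [[365.9021   0.     256.3926]
 [  0.     365.9021 193.7096]
 [  0.       0.       1.    ]] [[-0.0053 -1.      0.001   0.0282]
 [-0.9983  0.0052 -0.0579  0.6095]
 [ 0.0579 -0.0013 -0.9983  1.005 ]
 [ 0.      0.      0.      1.    ]]
{'time': 0.1, 'qpos': array([-0.9544,  0.3855,  0.0068, -0.0004, -1.194 , -0.2586]), 'qd': array([-0.0008, -0.001 ,  0.0038,  0.0026,  0.0013,  0.0007]), 'tau': array([ -0.0009, -39.332 ,  18.8928,   4.1979,  -0.0026,  -0.    ]), 'tcp_pos': array([ 0.2187, -0.585 ,  0.249 ]), 'tool_rot': array([-0.0002, -0.1779,  0.9841,  0.001 ]), 'force': array([-0.3934,  0.8709,  0.5164]), 'ft_torque': array([-0.047 , -0.0134,  0.0163]), 'grasp_force': 0.0, 'finger_gap': 1.0066011040732594}
```

View pics/scene0.png

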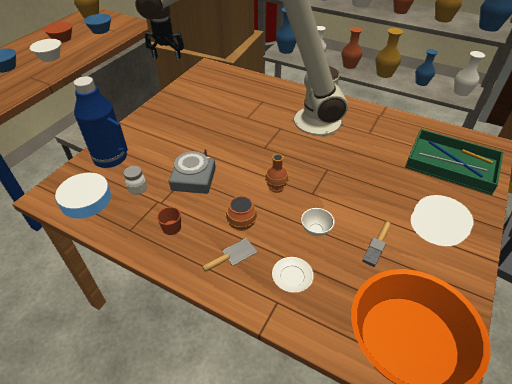

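View pics/top0.png

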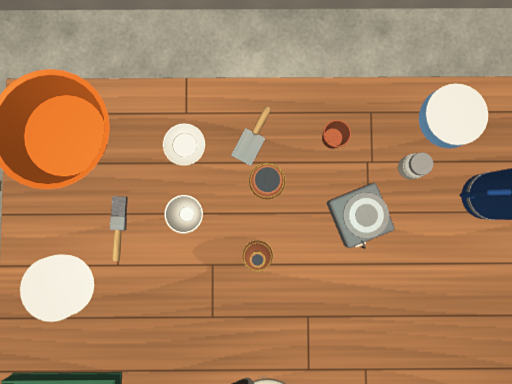

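The scene view shows the tall vase at about (278,172) and the balance at (192,172). In the top view the vase's top is at about (257,259) and the pan at (367,214). I'll measure both in the two views.

```bash
cat > h.py <<'E'
from bench import env
import cv2,numpy as np
np.set_printoptions(precision=4,suppress=True)
def ray(n,u,v,c=None):
    c=c or env.get_calibration(n);V=np.array(c["view"]);R=V[:3,:3]
    d=R.T@np.linalg.inv(c["intrinsics"])@[u,v,1]; return -R.T@V[:3,3],d
def plane(n,u,v,z):
    o,d=ray(n,u,v); return o+d*(z-o[2])/d[2]
def proj(n,p):
    c=env.get_calibration(n);V=np.array(c["view"]);q=np.array(c["intrinsics"])@(V[:3,:3]@p+V[:3,3]);return q[:2]/q[2]
E
python3 - <<'E'
from h import *
t=cv2.imread("pics/top0.png");s=cv2.imread("pics/scene0.png")
a=cv2.resize(t[225:290,225:290],(390,390),interpolation=cv2.INTER_NEAREST)
b=cv2.resize(t[175:255,320:400],(390,390),interpolation=cv2.INTER_NEAREST)
cv2.imwrite("pics/c1.png",np.hstack([a,b]))
a=cv2.resize(s[145:205,250:310],(390,390),interpolation=cv2.INTER_NEAREST)
b=cv2.resize(s[140:205,160:225],(390,390),interpolation=cv2.INTER_NEAREST)
cv2.imwrite("pics/c2.png",np.hstack([a,b]))
E
```

```text
(no output)
```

View pics/c1.png

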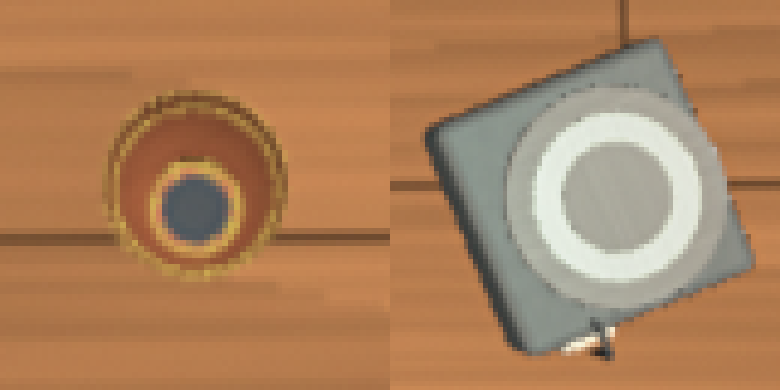

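View pics/c2.png

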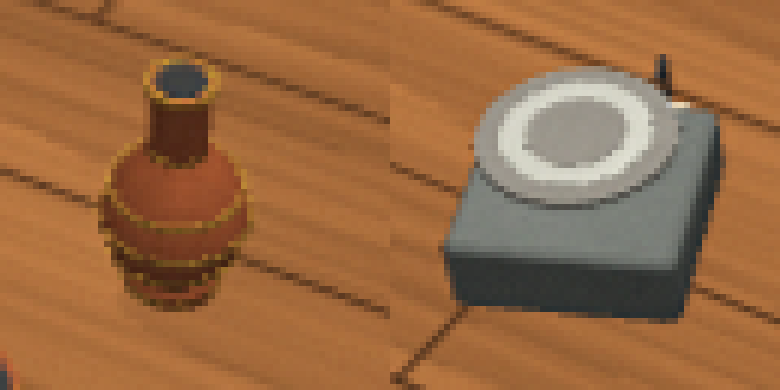

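The crops show the dark closed top of the vase (top view about (257.5,259.5)) and a white ring centred on the pan (top about (367,215)). The scale strip and pointer are on the side nearest the robot. I'll compute centroids next.

```bash
python3 - <<'E'
from h import *
def blob(n,box,f,z):
    im=cv2.imread(f"pics/{n}0.png").astype(int);x0,x1,y0,y1=box
    m=np.zeros(im.shape[:2],np.uint8);m[y0:y1,x0:x1]=f(im)[y0:y1,x0:x1]
    c=max(cv2.findContours(m,cv2.RETR_EXTERNAL,cv2.CHAIN_APPROX_NONE)[0],key=cv2.contourArea)
    M=cv2.moments(c);u,v=M['m10']/M['m00'],M['m01']/M['m00'];e=cv2.fitEllipse(c)
    print(n,u,v,e[1],plane(n,*e[0],z)); return ray(n,*e[0])
def tri(rs):
    A=sum(np.eye(3)-np.outer(d,d)/(d@d) for o,d in rs);b=sum((np.eye(3)-np.outer(d,d)/(d@d))@o for o,d in rs)
    print("tri",np.linalg.solve(A,b))
dark=lambda i:(i[...,0]>i[...,2]-5)&(i.sum(2)<330)
white=lambda i:(i.min(2)>190)
tri([blob("top",(245,270,248,272),dark,.142),blob("scene",(270,290,152,164),dark,.142)])
tri([blob("top",(345,390,192,236),white,.085),blob("scene",(172,207,148,176),white,.085)])
E
```

```text
top 256.9621212121212 259.5530303030303 (9.149236679077148, 9.43238353729248) [0.4422 0.0247 0.142 ]
scene 277.68888888888887 157.38888888888886 (3.3343100547790527, 6.507935523986816) [0.4442 0.0259 0.142 ]
tri [0.4419 0.0247 0.1397]
top 365.89527027027026 214.90765765765767 (33.4366340637207, 33.90745544433594) [ 0.549  -0.2596  0.085 ]
scene 190.39579684763572 161.63164039696437 (15.11953353881836, 24.252437591552734) [ 0.5489 -0.2602  0.085 ]
tri [ 0.5491 -0.2597  0.0852]
```

```bash
cat >> h.py <<'E'
from scipy.spatial.transform import Rotation as Ro
def go(p):
    s=env.state();w=s["tool_rot"];R=Ro.from_quat([*w[1:],w[0]])
    print("t",s["time"],"tcp",s["tcp_pos"],"tool delta",R.inv().apply(np.array(p)-s["tcp_pos"]),"z axis",R.as_matrix()[:,2],"F",s["force"],"gap",s["finger_gap"],"grip",s["grasp_force"],"q6",s["qpos"][5])
E
python3 -c "
from h import *
go([.4428,.0252,.27])"
```

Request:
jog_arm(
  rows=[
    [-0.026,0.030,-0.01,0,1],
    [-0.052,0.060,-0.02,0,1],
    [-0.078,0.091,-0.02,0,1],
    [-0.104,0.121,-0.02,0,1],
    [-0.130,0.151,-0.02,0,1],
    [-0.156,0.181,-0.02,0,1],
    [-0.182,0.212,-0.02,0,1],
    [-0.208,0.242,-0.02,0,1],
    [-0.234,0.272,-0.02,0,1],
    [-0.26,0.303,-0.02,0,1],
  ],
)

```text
refused: rows: the value is not of type 'object' (schema: type "object"). Nothing was moved.
```

The error is about the shape of the input: an object with one list for each field. Fixing that and sending the same move.

Request:
jog_arm(
  rows={"x":[-0.026,-0.052,-0.078,-0.104,-0.130,-0.156,-0.182,-0.208,-0.234,-0.26],"y":[0.030,0.060,0.091,0.121,0.151,0.181,0.212,0.242,0.272,0.303],"z":[-0.01,-0.02,-0.02,-0.02,-0.02,-0.02,-0.02,-0.02,-0.02,-0.02],"rz":[0,0,0,0,0,0,0,0,0,0],"aperture":[1,1,1,1,1,1,1,1,1,1]},
)

```text
time: 0.93
tcp_pos: [0.3562, -0.2087, 0.2699]
tool_rot: [0.0, -0.178, 0.984, 0.0]
force: [0.7, -0.4, 0.1]
finger_gap: 0.999
grasp_force: 0.0
```

```bash
python3 -c "
from h import *
go([.4428,.0252,.27])"
```

```text
t 0.9333 tcp [ 0.3562 -0.2087  0.2699] tool delta [-0.1629  0.1888 -0.0001] z axis [ 0.      0.0002 -1.    ] F [ 0.7205 -0.4076  0.1375] gap 0.9993227032282751 grip 0.0 q6 -1.0807453317138347
```

Request:
jog_arm(
  rows={"x":[-0.026,-0.052,-0.078,-0.104,-0.130,-0.15,-0.16,-0.163,-0.163,-0.163],"y":[0.030,0.060,0.091,0.121,0.151,0.174,0.186,0.189,0.189,0.189],"z":[0,0,0,0,0,0,0,0,0,0],"rz":[0,0,0,0,0,0,0,0,0,0],"aperture":[1,1,1,1,1,1,1,1,1,1]},
)

```text
time: 1.77
tcp_pos: [0.4423, 0.0232, 0.2697]
tool_rot: [-0.001, -0.178, 0.984, -0.0]
force: [0.3, -0.2, -0.4]
finger_gap: 1.001
grasp_force: 0.0
```

```bash
python3 -c "
from h import *
go([.4428,.0252,.27])
p=[proj('wrist',[.4428,.0252,z]) for z in (.142,.05)];print(p)
im=env.snapshot('wrist');cv2.imwrite('pics/w1.png',im[:,:,::-1])"
```

```text
t 1.7667 tcp [0.4423 0.0232 0.2697] tool delta [-0.0011  0.0017 -0.0003] z axis [-0.0011 -0.0004 -1.    ] F [ 0.2536 -0.2221 -0.365 ] gap 1.0012714892959553 grip 0.0 q6 -1.634382658670718
[array([259.5733, 187.1117]), array([259.0797, 165.0532])]
```

View pics/w1.png

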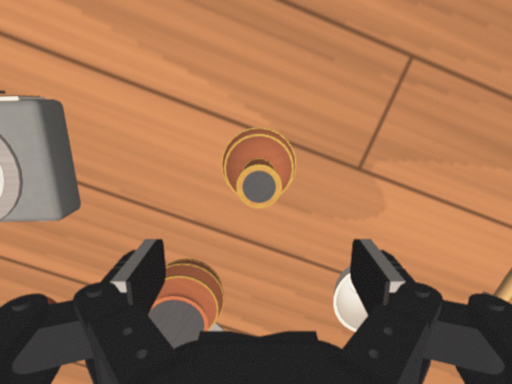

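The wrist view shows the vase's top at (259.5,186.5), within 1 px of the prediction. Nothing is in the way of the fingers, so I'll descend.

Request:
jog_arm(
  rows={"x":[-0.001,-0.001,-0.001,-0.001,-0.001,-0.001,-0.001,-0.001],"y":[0.0015,0.0015,0.0015,0.0015,0.0015,0.0015,0.0015,0.0015],"z":[0.03,0.06,0.09,0.115,0.135,0.145,0.145,0.145],"rz":[0,0,0,0,0,0,0,0],"aperture":[1,1,1,1,1,1,1,1]},
)

```text
time: 2.48
tcp_pos: [0.443, 0.0243, 0.125]
tool_rot: [-0.0, -0.177, 0.984, -0.0]
force: [-0.3, 0.0, 0.6]
finger_gap: 0.998
grasp_force: 0.0
```

```bash
python3 -c "
from h import *
go([.4428,.0252,.124])"
```

```text
t 2.4833 tcp [0.443  0.0243 0.125 ] tool delta [-0.0001  0.0009  0.001 ] z axis [-0.0007 -0.0006 -1.    ] F [-0.2581  0.0172  0.6152] gap 0.997502781301636 grip 0.0 q6 -1.6381589828442527
```

Request:
jog_arm(
  rows={"x":[0,0,0,0,0,0,0,0],"y":[0,0,0,0,0,0,0,0],"z":[0,0,0,0,0,0,0,0],"rz":[0,0,0,0,0,0,0,0],"aperture":[0.7,0.55,0.45,0.35,0.25,0.2,0.2,0.2]},
  clamp_n=40,
)

```text
time: 3.15
tcp_pos: [0.444, 0.0255, 0.126]
tool_rot: [0.001, -0.178, 0.984, -0.0]
force: [0.2, -1.4, 6.1]
finger_gap: 0.395
grasp_force: 39.2
```

```bash
python3 -c "
from h import *
go([.4428,.0252,.124])"
```

```text
t 3.15 tcp [0.444  0.0255 0.126 ] tool delta [0.0012 0.0001 0.002 ] z axis [ 0.002   0.0002 -1.    ] F [ 0.1678 -1.391   6.1016] gap 0.39498144241442634 grip 39.193186468910426 q6 -1.6383604640548184
```

Request:
jog_arm(
  rows={"x":[0,0,0,0,0,0,0,0,0,0],"y":[0,0,0,0,0,0,0,0,0,0],"z":[-0.005,-0.015,-0.03,-0.05,-0.075,-0.1,-0.12,-0.135,-0.14,-0.14],"rz":[0,0,0,0,0,0,0,0,0,0],"aperture":[0.2,0.2,0.2,0.2,0.2,0.2,0.2,0.2,0.2,0.2]},
  clamp_n=40,
)

```text
time: 3.98
tcp_pos: [0.443, 0.0256, 0.2654]
tool_rot: [0.001, -0.178, 0.984, 0.0]
force: [0.3, -0.4, -4.9]
finger_gap: 0.392
grasp_force: 40.2
```

```bash
python3 -c "
from h import *
go([.549,-.26,.27])"
```

```text
t 3.9833 tcp [0.443  0.0256 0.2654] tool delta [ 0.0007 -0.3046 -0.0048] z axis [ 0.0009  0.0012 -1.    ] F [ 0.2634 -0.3854 -4.8796] gap 0.3916580708095755 grip 40.188113087788224 q6 -1.6383310906900865
```

Request:
jog_arm(
  rows={"x":[0,0,0,0,0,0,0,0,0,0],"y":[-0.008,-0.025,-0.048,-0.073,-0.1,-0.127,-0.154,-0.178,-0.194,-0.2],"z":[0,0,0,0,0,0,0,0,0,0],"rz":[0,0,0,0,0,0,0,0,0,0],"aperture":[0.2,0.2,0.2,0.2,0.2,0.2,0.2,0.2,0.2,0.2]},
)

```text
time: 4.82
tcp_pos: [0.5129, -0.1643, 0.2622]
tool_rot: [-0.002, -0.177, 0.984, 0.001]
force: [-0.3, 0.7, -3.2]
finger_gap: 0.395
grasp_force: 40.5
```

Request:
jog_arm(
  rows={"x":[0,0,0,0,0,0,0,0,0,0],"y":[-0.008,-0.025,-0.045,-0.065,-0.085,-0.098,-0.104,-0.105,-0.105,-0.105],"z":[0,0,0,0,0,0,0,0,0,0],"rz":[0,0,0,0,0,0,0,0,0,0],"aperture":[0.2,0.2,0.2,0.2,0.2,0.2,0.2,0.2,0.2,0.2]},
)

```text
time: 5.65
tcp_pos: [0.5497, -0.2595, 0.2649]
tool_rot: [-0.0, -0.178, 0.984, 0.0]
force: [-0.2, -0.3, -4.1]
finger_gap: 0.397
grasp_force: 40.6
```

```bash
python3 - <<'E'
from h import *
go([.549,-.26,.225])
for n in ('scene','top'): cv2.imwrite(f'pics/{n}1.png',env.snapshot(n)[:,:,::-1])
s=cv2.imread('pics/scene1.png');b=cv2.resize(s[90:210,130:250],(600,600),interpolation=cv2.INTER_NEAREST)
cv2.imwrite('pics/c3.png',b)
print(proj('scene',[.549,-.26,.139]),proj('scene',[.549,-.26,.139+.142]))
E
```

```text
t 5.65 tcp [ 0.5497 -0.2595  0.2649] tool delta [ 0.0008 -0.0002  0.0399] z axis [-0.0006  0.0005 -1.    ] F [-0.2474 -0.2987 -4.0588] gap 0.39700604807900025 grip 40.614256511908025 q6 -1.036873547313858
[188.5301 149.7468] [182.8952 114.8599]
```

View pics/c3.png

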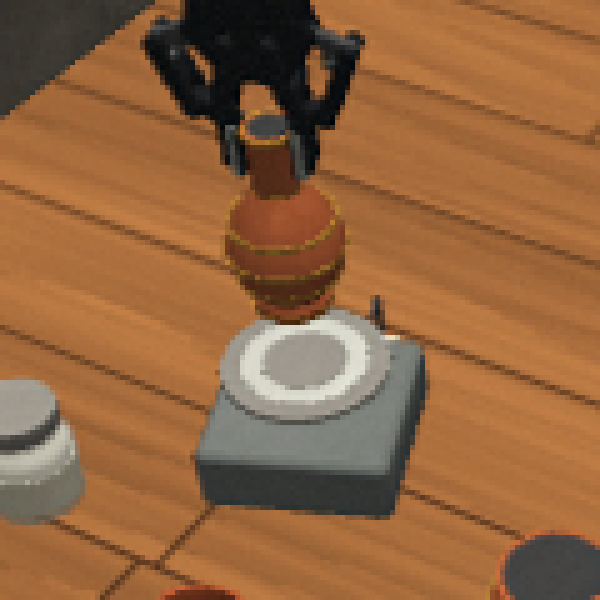

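The vase hangs upright over the pan, with its foot front edge at about (188,155) in the scene view, as predicted. I'll lower it gently and watch the force.

Request:
jog_arm(
  rows={"x":[0.0008,0.0008,0.0008,0.0008,0.0008,0.0008,0.0008,0.0008,0.0008],"y":[0,0,0,0,0,0,0,0,0],"z":[0.008,0.02,0.032,0.04,0.045,0.048,0.05,0.05,0.05],"rz":[0,0,0,0,0,0,0,0,0],"aperture":[0.2,0.2,0.2,0.2,0.2,0.2,0.2,0.2,0.2]},
)

```text
time: 6.5
tcp_pos: [0.5495, -0.2607, 0.2155]
tool_rot: [0.0, -0.178, 0.984, -0.0]
force: [0.4, 0.5, -3.7]
finger_gap: 0.396
grasp_force: 40.6
```

Request:
jog_arm(
  rows={"x":[0,0,0,0,0,0],"y":[0,0,0,0,0,0],"z":[0.002,0.004,0.006,0.008,0.008,0.008],"rz":[0,0,0,0,0,0],"aperture":[0.2,0.2,0.2,0.2,0.2,0.2]},
)

```text
time: 7.0
tcp_pos: [0.5496, -0.2608, 0.2074]
tool_rot: [0.0, -0.178, 0.984, -0.0]
force: [-0.5, -0.0, -1.6]
finger_gap: 0.395
grasp_force: 40.7
```

```bash
python3 -c "
from h import *
go([.549,-.26,.2])"
```

```text
t 7.0 tcp [ 0.5496 -0.2608  0.2074] tool delta [0.0003 0.0009 0.0074] z axis [ 0.0008 -0.0005 -1.    ] F [-0.5077 -0.0249 -1.6422] gap 0.395214373896098 grip 40.68411284009926 q6 -1.0359771444680548
```

Request:
jog_arm(
  rows={"x":[0,0,0,0,0,0],"y":[0,0,0,0,0,0],"z":[0.001,0.002,0.003,0.004,0.004,0.004],"rz":[0,0,0,0,0,0],"aperture":[0.2,0.2,0.2,0.2,0.2,0.2]},
)

```text
time: 7.5
tcp_pos: [0.5495, -0.2607, 0.2033]
tool_rot: [0.0, -0.178, 0.984, -0.0]
force: [-0.2, -0.8, -0.7]
finger_gap: 0.394
grasp_force: 40.7
```

Request:
jog_arm(
  rows={"x":[0,0,0,0,0,0],"y":[0,0,0,0,0,0],"z":[0.0005,0.001,0.0015,0.002,0.002,0.002],"rz":[0,0,0,0,0,0],"aperture":[0.2,0.2,0.2,0.2,0.2,0.2]},
)

```text
time: 8.0
tcp_pos: [0.5494, -0.2607, 0.2012]
tool_rot: [0.0, -0.178, 0.984, -0.0]
force: [-0.4, -0.5, 1.5]
finger_gap: 0.402
grasp_force: 40.8
```

Request:
jog_arm(
  rows={"x":[0,0,0,0,0,0,0,0,0,0],"y":[0,0,0,0,0,0,0,0,0,0],"z":[0,0,0,0,0,0,0,0,0,0],"rz":[0,0,0,0,0,0,0,0,0,0],"aperture":[0.3,0.3,0.42,0.46,0.52,0.6,0.7,0.85,1,1]},
  clamp_n=20,
)

```text
time: 8.83
tcp_pos: [0.5492, -0.2606, 0.201]
tool_rot: [-0.0, -0.178, 0.984, 0.0]
force: [-0.1, -0.8, 0.3]
finger_gap: 1.001
grasp_force: 0.0
```

```bash
python3 - <<'E'
from h import *
s=env.snapshot('scene')[:,:,::-1];cv2.imwrite('pics/scene2.png',s)
w=env.snapshot('wrist')[:,:,::-1]
cv2.imwrite('pics/c4.png',np.hstack([cv2.resize(s[90:210,130:250],(380,380),interpolation=cv2.INTER_NEAREST),cv2.resize(w,(400,300))[:, :].copy() if 0 else cv2.copyMakeBorder(cv2.resize(w,(400,300)),0,80,0,0,0)]))
go([.549,-.26,.2])
E
```

```text
t 8.9333 tcp [ 0.5493 -0.2606  0.201 ] tool delta [0.     0.0007 0.001 ] z axis [-0.0001  0.     -1.    ] F [ 0.0178 -0.2501 -1.7372] gap 0.9987975549838517 grip 0.0 q6 -1.0359703179929252
```

View pics/c4.png

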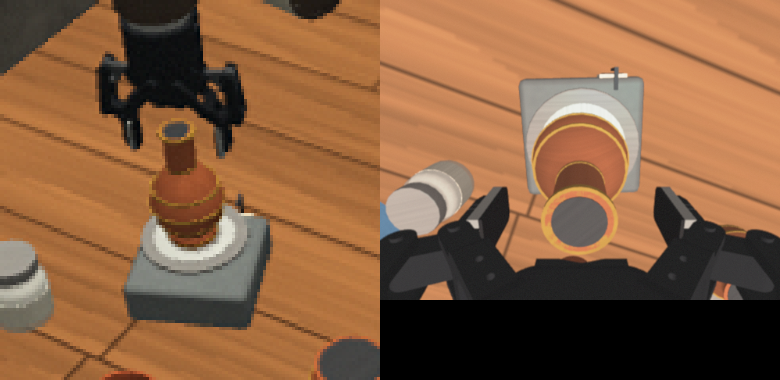

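The vase stands free and upright on the pan, with the fingers clear on both sides. I'll wait about 2 s for it to settle and check its position.

Request:
jog_arm(
  rows={"x":[0,0,0,0,0,0,0,0,0,0],"y":[0,0,0,0,0,0,0,0,0,0],"z":[0,0,0,0,0,0,0,0,0,0],"rz":[0,0,0,0,0,0,0,0,0,0],"aperture":[1,1,1,1,1,1,1,1,1,1]},
  quiet=true,
)

```text
ok
```

Request:
jog_arm(
  rows={"x":[0,0,0,0,0,0,0,0,0,0],"y":[0,0,0,0,0,0,0,0,0,0],"z":[0,0,0,0,0,0,0,0,0,0],"rz":[0,0,0,0,0,0,0,0,0,0],"aperture":[1,1,1,1,1,1,1,1,1,1]},
)

```text
time: 10.6
tcp_pos: [0.5493, -0.2606, 0.201]
tool_rot: [0.0, -0.178, 0.984, -0.0]
force: [0.2, 0.1, -0.6]
finger_gap: 0.997
grasp_force: 0.0
```

```bash
python3 - <<'E'
from h import *
rs=[]
for n,b in (('scene',(175,196,125,137)),('wrist',(210,310,245,325))):
    i=env.snapshot(n)[:,:,::-1].astype(int);x0,x1,y0,y1=b
    m=((i[...,0]>i[...,2]-5)&(i.sum(2)<330)).astype(np.uint8)[y0:y1,x0:x1].copy()
    c=max(cv2.findContours(m,cv2.RETR_EXTERNAL,cv2.CHAIN_APPROX_NONE)[0],key=cv2.contourArea)
    e=cv2.fitEllipse(c);u,v=e[0][0]+x0,e[0][1]+y0
    print(n,u,v,e[1],plane(n,u,v,.2165));rs.append(ray(n,u,v))
P=[np.eye(3)-np.outer(d,d)/(d@d) for o,d in rs]
print("tri",np.linalg.solve(sum(P),sum(p@o for p,(o,d) in zip(P,rs))))
go([.549,-.26,.2])
E
```

```text
scene 185.37590217590332 130.61659908294678 (3.112887144088745, 6.19016170501709) [ 0.5459 -0.263   0.2165]Traceback (most recent call last):
  File "<stdin>", line 7, in <module>
cv2.error: OpenCV(4.12.0) /io/opencv/modules/imgproc/src/shapedescr.cpp:361: error: (-201:Incorrect size of input array) There should be at least 5 points to fit the ellipse in function 'fitEllipseNoDirect'
```

The vase is within a few mm of the pan's centre and has settled. I'll grip it again.

Request:
jog_arm(
  rows={"x":[0,0,0,0,0,0,0,0,0],"y":[0,0,0,0,0,0,0,0,0],"z":[0,0,0,0,0,0,0,0,0],"rz":[0,0,0,0,0,0,0,0,0],"aperture":[0.7,0.55,0.47,0.4,0.3,0.2,0.2,0.2,0.2]},
  clamp_n=40,
)

```text
time: 11.45
tcp_pos: [0.5494, -0.2607, 0.2011]
tool_rot: [0.0, -0.178, 0.984, -0.0]
force: [1.1, -1.4, 0.1]
finger_gap: 0.395
grasp_force: 39.6
```

Request:
jog_arm(
  rows={"x":[0,0,0,0,0,0,0,0,0,0],"y":[0,0,0,0,0,0,0,0,0,0],"z":[-0.002,-0.006,-0.013,-0.025,-0.04,-0.055,-0.07,-0.082,-0.089,-0.0905],"rz":[0,0,0,0,0,0,0,0,0,0],"aperture":[0.2,0.2,0.2,0.2,0.2,0.2,0.2,0.2,0.2,0.2]},
)

```text
time: 12.28
tcp_pos: [0.5495, -0.2605, 0.2928]
tool_rot: [0.001, -0.178, 0.984, -0.0]
force: [0.8, 0.1, -4.5]
finger_gap: 0.398
grasp_force: 40.1
```

Request:
jog_arm(
  rows={"x":[0,0,0,0,0,0],"y":[0,0,0,0,0,0],"z":[0,0,0,0,0,0],"rz":[0,0,0,0,0,0],"aperture":[0.2,0.2,0.2,0.2,0.2,0.2]},
)

```text
time: 12.78
tcp_pos: [0.5492, -0.2606, 0.291]
tool_rot: [-0.0, -0.178, 0.984, 0.0]
force: [0.5, 0.2, -3.4]
finger_gap: 0.397
grasp_force: 40.1
```

```bash
python3 - <<'E'
from h import *
go([.549,-.26,.2])
s=env.snapshot('scene')[:,:,::-1]
cv2.imwrite('pics/c5.png',cv2.resize(s[80:200,130:250],(600,600),interpolation=cv2.INTER_NEAREST))
# foot front-bottom point seen in image: where would rim point of foot at height z fall
d=np.array([.6064,.3454,0]);d/=np.linalg.norm(d)
for z in (.085+.07,.165,.175): print(z,(proj('scene',np.array([.549,-.26,z])+.027*d)-[130,80])*5)
E
```

```text
t 12.7833 tcp [ 0.5492 -0.2606  0.291 ] tool delta [-0.0001  0.0006  0.091 ] z axis [-0.0009  0.0002 -1.    ] F [ 0.5044  0.1508 -3.4106] gap 0.3968650234122336 grip 40.13290124712512 q6 -1.0359195693249703
0.15500000000000003 [285.6237 356.2676]
0.165 [283.699  344.6335]
0.175 [281.753  332.8702]
```

View pics/c5.png

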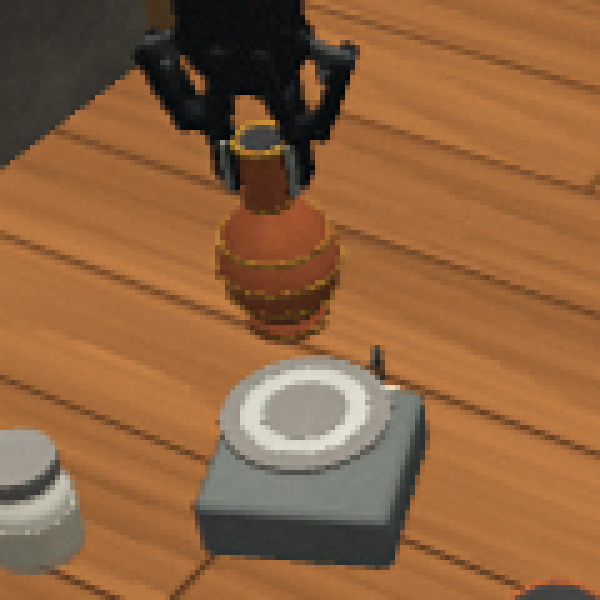

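The vase is held upright over the empty pan. Its foot's front edge is at crop (287,340), which is about 8 cm above the pan, so I'll hand in.

```bash
python3 -c "
from bench import env
s=env.state();print(abs(s['qd']).max())
print(env.hand_in())"
```

```text
0.0041480377635060555
the job is handed in; nothing more can be done
None
```

I set the tall copper vase down near the pan's centre, released it for about 2 s to settle, then regripped it. I handed in at about 12.8 s with it held upright and still, its foot about 8 cm above the pan.

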